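# Slide the smooth wax bar out of the packed tray and load the bar cutter

## Task

Press lightly on top of the smooth, shorter wax bar and slide it along the tray, out of the packed row through its open front, until it lies right clear of the rough blocks; do not shift those, and do not press hard, for wax dents. Then pick it up, lay it flat in the channel of the wooden bar cutter a little short of the end stop, and slide it gently home until you feel it press firmly against the stop.

Things in the scene. Friction and masses are not known exactly. Their poses are not given: they have to be found in the camera images.
- bar: smooth cream wax bar: 44 mm wide (own x), 62 mm long (own y), 28 mm tall, 70 to 140 g; origin: centre of its underside. In the row only its top can be reached; shut fingertips pressed on it just behind the middle with 8 to 12 N drag it, creeping a little on the wax. Touch down slowly: pressed on the tray with over 20 N, or on or against the cutter with over 25 N, the soft wax dents and is spoilt.
- block_a: rough-cut cream wax block of the row, 44 mm wide, 72 mm long, up to 28 mm tall, irregular top, 100 g; origin at the centre of its underside, long along its own y. It must stay where it is.
- block_b: rough-cut cream wax block of the row, 44 mm wide, 72 mm long, up to 28 mm tall, irregular top, 100 g; origin at the centre of its underside, long along its own y. It must stay where it is.
- block_c: rough-cut cream wax block of the row, 44 mm wide, 72 mm long, up to 28 mm tall, irregular top, 100 g; origin at the centre of its underside, long along its own y. It must stay where it is.
- tray: fixed steel tray on levelling feet, 4 to 10 mm off the table; origin on its underside, x from open front to back wall. Floor 2 mm thick, x -82 to +90, y -91 to +91 mm. Row of four touching pieces at x = +49, y = -66, -22, +22, +66 mm; front ends of the rough blocks at x = +13. Walls 36 mm tall: back wall at x = +87, sides from x = +12 to it. The bar (in any place) slides out to -x.
- cutter: fixed wooden cutter for wax bars, 150 mm long (own x), 72 mm wide; origin at the centre of its underside, 2 to 12 mm off the table on rubber feet. On a 12 mm board two guide rails, tops 26 mm above the origin, form a channel 48 mm wide along x, open at x = -75 mm and closed by an end stop 46 mm tall with its face at x = +50 mm. A blade slot crosses the rails at x = +19 mm.
- home (a point): point on the channel floor of the cutter, 12 mm above its underside, where the bar's origin lies when the bar is fully home: 31 mm before the stop's face, on the middle of the channel. Its x axis points along the channel to the stop, z up. A push of some 5 to 10 N against the stop, held for a moment, seats the bar.
Mind the look-alikes: they are no part of the job. Leave any green look-alike of the bar alone.

How it is judged:
By the outcome, as a careful person would: the job done as asked, in the order asked, and still so for the second after the job is handed in, with the robot touching nothing.
It also fails if it takes over 69 s, if anything falls off the work surface, if the arm or the gripper's body presses on something with over 40 N, if the wrist force passes 120 N, or if a joint passes its speed limit or range.

## Robot

A 6-joint arm with a two-finger parallel gripper is mounted at the origin on a cart in front of the work surface, level with it; the furniture and walls round the work are solid. World frame = base frame: x ahead of the robot, y to its left, z up, the work surface at z = 0. Lengths are in m, angles in rad, forces in N, time in s.
With the tool pointing down it reaches from about 0.35 to 0.775 m from the base axis. Payload 5.5 kg.
Tool frame: the origin (TCP) lies midway between the tips of the shut fingers; the grasp point (between the pads) lies 19 mm behind it; z points along the fingers, y is the line along which they close (so a half turn about z gives the same grasp; the last joint's range is limited). The gripper opens to 85 mm and grips with 20 to 120 N. Pads are 22 mm wide; open, the fingers measure 114 mm over their backs; the gripper's body (76 mm by 85 mm) begins 54 mm behind the grasp point. The pads swing forward as they close: fully open they stand 13 mm farther back than shut.
Start: joints at [1.134, 0.313, 0.046, 1.304, 0, 1.431], TCP at [0.168, 0.55, 0.231] pointing down, gripper open.
Joint ranges: [-2.76, 2.76], [-0.86, 1.69], [-1.03, 1.26], [-2.2, 2.34], [-1.47, 1.5], [-3.14, 3.14]. Speed limits (rad/s): [2.57, 2.57, 3.14, 3.14, 3.14, 3.14].

## Interface

Orientations are given as a unit quaternion [w, x, y, z].
In Python, from workcell import env gives the robot as it stands.
- The arm moves only by the tool move_arm, never from a script. Its argument "targets" is a list of rows, each a list of 3 entries, a list of its own where there are three numbers: the shift along the tool's x, y, z in mm, then the turn, a rotation vector about the tool's x, y, z in units of 10 degrees (1.0 is 10 degrees), then the closure, from -1 (fully open) to 1 (shut). In form: [[[dx, dy, dz], [ax, ay, az], gripper], ...]. A call has 1 to 5 rows; each row is the pose to reach, as a shift and turn from the pose commanded when the call began, along the tool's axes at that moment; what a row does not reach only later rows make up. A row lasts 1/8 s, in which the tool goes at most 62.5 mm and 10.7 degrees, less where a joint would pass 70% of its speed; a pose out of reach is approached as far as the arm can. A call with a gripper value outside its range is refused whole. The fingers move at their own pace and stop on an object; "squeeze" is the grip in N (left out, the last holds). Time passes only in rows, so rows that repeat a pose let the fingers close. It gives the time, the measured TCP pose, the force, the opening and the grip force at its end, in the units of the state.
- env.get_state(): the state, without advancing time (a new reading comes with each control period).
- env.read_camera(name): name is "scene" or "top"; returns a dict with "pixels" (480x640x3 uint8, red, green, blue), "fovy" (degrees; the focal length in pixels is half the picture's height over the tangent of half this angle, whatever the lens; pixels are square), "cx", "cy" (the principal point, pixels), "extrinsics" (4x4, takes a point from world to camera coordinates). Camera axes: x right, y up, looking along -z (the intrinsics and any distortion apply to the point x, -y, -z); pixel columns grow to the right and rows downward; lengths in m; the calibration is good to about 2 mm. A picture is of the moment at which its call begins. There is no depth.
- env.hand_in(): hands the job in; it is judged then, once.
Trained networks look in a picture, given as the dict that the camera call returned (one of the last four; its "shot" number tells which), for a name from the list of things; names that differ only in an ending like _2 or _b are one class to them, and where a whole thing is asked for, a point or a joint stands for the part that bears it (a point fixed in the world has none). Each returns a list of dicts, best first, with "confidence" (0 to 1); they miss things now and then, are a little off and sometimes report something else, mostly with a low value. They report only what shows in the picture. A call takes as long as a camera call. They do not tell look-alikes from the thing itself.
- env.spot_in(thing, picture): "centre" ([x, y, z] in m, in world coordinates, good to about 4 mm: the middle of the surface that is visible of it).
- env.regions_of(thing, picture): "mask" (480x640 bool, what is visible of it).
- env.landmark_of(thing, picture): "centre" ([x, y, z] in m, in world coordinates, good to about 4 mm: a listed point, or the origin of a listed thing).
The state is a dict: "clock": time; "joint_pos": joint angles; "qvel": joint speeds; "tau": joint torques, N m; "tcp_pos": TCP position; "orientation": TCP orientation; "wrist_force": force on the tool from outside, world axes, zero at the start; "ft_torque": the same for the moment, N m; "finger_gap": finger opening in m; "grip_force": force on a finger pad.
Only numpy, scipy, OpenCV 4.12 (cv2) and the standard library are available. Lean on these libraries where they do the work, as an engineer would, in place of code of your own. Each camera call takes 0.05 s, during which the arm holds its last target. There are 200 camera calls.

## Working session

There is one attempt and no reset: what is moved stays moved. The work goes in short steps, Python scripts to look and compute and a tool call to move; the robot and the scene stay as the last step left them, time stands still between calls to the robot, and variables do not carry over. Pictures are saved under pics/ and viewed, at most 10 in all, crops included, and the job is handed in when it is done.

Besides the shell and the picture viewer there is one more tool, called after "Call:" as name(argument=value, ...), one argument or row to a line, values as JSON. move_arm: Moves the arm, as the interface text tells. Its arguments: {"type":"object","properties":{"targets":{"type":"array","items":{"type":"array"}},"squeeze":{"type":"number"}},"required":["targets"]}

```bash
mkdir -p pics; cat > h.py <<'E'
import numpy as np, cv2
from workcell import env
def snap(n,name):
    p=env.read_camera(n); cv2.imwrite(f'pics/{name}.png',p['pixels'][:,:,::-1]); return p
def fl(p): return 240/np.tan(np.radians(p['fovy'])/2)
def proj(p,X):
    c=(p['extrinsics']@np.c_[X,np.ones(len(X))].T).T; f=fl(p)
    return np.c_[p['cx']+f*c[:,0]/-c[:,2], p['cy']-f*c[:,1]/-c[:,2]]
def back(p,uv,z):
    E=p['extrinsics'];R=E[:3,:3];o=-R.T@E[:3,3];f=fl(p);uv=np.atleast_2d(uv)
    d=np.c_[(uv[:,0]-p['cx'])/f,-(uv[:,1]-p['cy'])/f,-np.ones(len(uv))]@R
    return o+d*((z-o[2])/d[:,2])[:,None]
E
python3 - <<'E'
from h import *
np.set_printoptions(precision=4,suppress=True)
for n in('scene','top'):
    p=snap(n,n+'0'); print(n,{k:v for k,v in p.items() if k!='pixels'})
    for t in('bar','block_a','tray','cutter','home'):
        print(t,[('L',d['centre'],round(d['confidence'],2)) for d in env.landmark_of(t,p)],[('S',d['centre'],round(d['confidence'],2)) for d in env.spot_in(t,p)])
print(env.get_state())
E
```

```text
scene {'fovy': 50.384515059127125, 'cx': 326.1785835322094, 'cy': 244.18893829485637, 'extrinsics': array([[ 0.547 , -0.8371,  0.0085, -0.5731],
       [ 0.5316,  0.3552,  0.7689, -0.2522],
       [-0.6466, -0.4161,  0.6393, -0.596 ],
       [ 0.    ,  0.    ,  0.    ,  1.    ]]), 'shot': 1}
bar [('L', [0.7207, -0.3146, 0.0009], 0.85), ('L', [0.5188, -0.3539, 0.0125], 0.59)] [('S', [0.5113, -0.3548, 0.0379], 0.9), ('S', [0.709, -0.3223, 0.0253], 0.75)]
block_a [('L', [0.5565, -0.2712, 0.0087], 0.92), ('L', [0.5012, -0.3929, 0.0059], 0.91), ('L', [0.5428, -0.3139, 0.0078], 0.88)] [('S', [0.4968, -0.3896, 0.0326], 0.88), ('S', [0.5572, -0.274, 0.0322], 0.74), ('S', [0.5399, -0.3141, 0.0349], 0.69), ('S', [0.5128, -0.3561, 0.0378], 0.38)]
tray [('L', [0.4814, -0.3116, 0.0024], 0.76)] [('S', [0.4467, -0.307, 0.0039], 0.7)]
cutter [('L', [0.5748, -0.1753, 0.0018], 0.91)] [('S', [0.564, -0.1754, 0.0164], 0.91)]
home [('L', [0.592, -0.1844, 0.019], 0.87)] [('S', [0.5676, -0.1771, 0.0224], 0.62)]
top {'fovy': 47.944090808116385, 'cx': 322.51810942269134, 'cy': 238.49089826871236, 'extrinsics
[... 693 characters left out ...]
0001], 0.64)] [('S', [0.572, -0.1755, 0.016], 0.57), ('S', [0.5587, -0.2736, 0.034], 0.35)]
home [('L', [0.5931, -0.1836, 0.0158], 0.7), ('L', [0.5577, -0.2709, 0.0076], 0.39)] [('S', [0.5736, -0.1746, 0.0176], 0.86)]
{'clock': 1.1, 'joint_pos': array([1.1344, 0.3132, 0.0461, 1.3036, 0.    , 1.4312]), 'qvel': array([-0.0005,  0.0003, -0.    ,  0.0016, -0.0005,  0.0008]), 'tau': array([ -0.0004, -48.0487,  29.8814,   0.0006,   0.    ,   0.    ]), 'tcp_pos': array([0.1682, 0.5499, 0.2313]), 'orientation': array([0.    , 0.1479, 0.989 , 0.0001]), 'wrist_force': array([ 0.006 , -0.4532,  0.362 ]), 'ft_torque': array([0.0479, 0.0247, 0.0129]), 'grip_force': 0.0, 'finger_gap': 0.08563328978757098}
```

View pics/scene0.png

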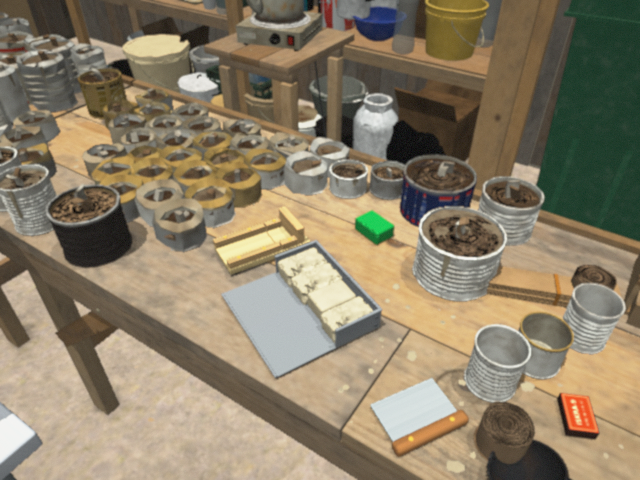

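View pics/top0.png

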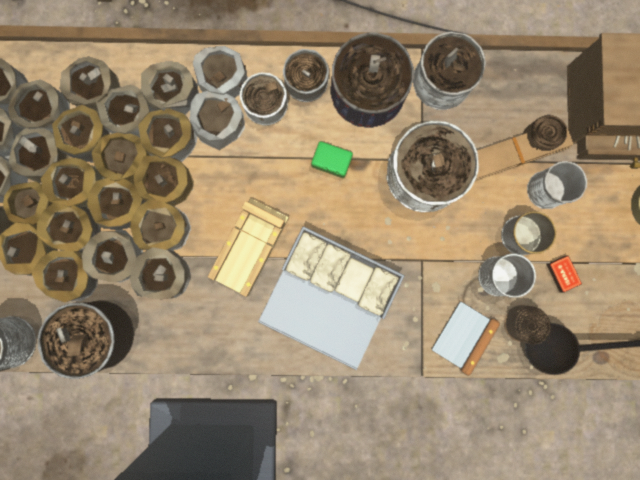

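The bar is the smooth third piece from the left in the top view, around (358,285). The green look-alike is at (332,159) and the cutter at (250,248). I'll zoom in on the tray and cutter.

```bash
python3 - <<'E'
import cv2
a=cv2.imread('pics/top0.png')[190:370,200:410]; cv2.imwrite('pics/tz.png',cv2.resize(a,None,fx=3.3,fy=3.3,interpolation=cv2.INTER_CUBIC))
a=cv2.imread('pics/scene0.png')[200:375,205:390]; cv2.imwrite('pics/sz.png',cv2.resize(a,None,fx=3.3,fy=3.3,interpolation=cv2.INTER_CUBIC))
E
```

```text
(no output)
```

View pics/tz.png

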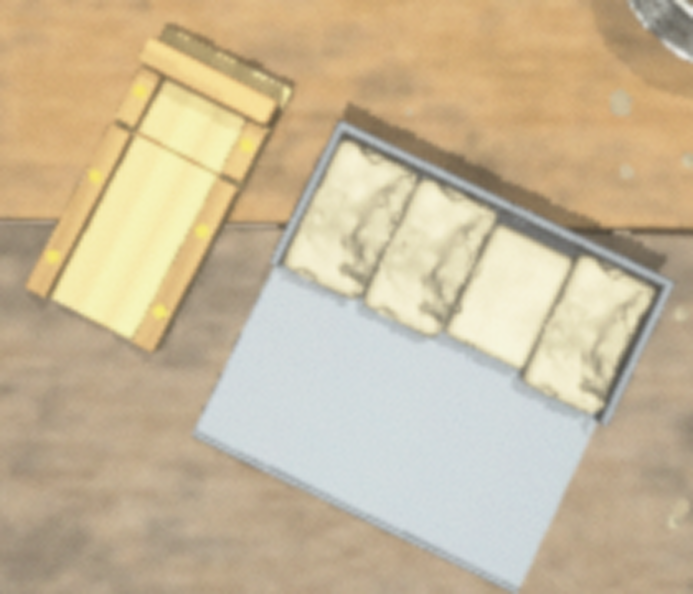

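View pics/sz.png

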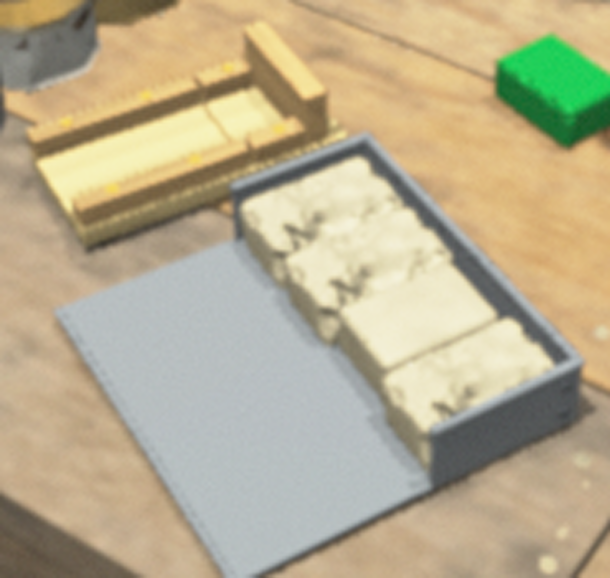

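```bash
cat > fit.py <<'E'
from h import *
from scipy.optimize import least_squares
np.set_printoptions(precision=4,suppress=True)
P={n:env.read_camera(n) for n in('top','scene')}; off={'top':(200,190),'scene':(205,200)}
tray={'top':[(-82,91,2,195,434),(-82,-91,2,515,585),(90,91,36,343,124),(90,-91,36,670,284),(12,91,36,274,264),(12,-91,36,605,422)],
'scene':[(-82,91,2,57,312),(-82,-91,2,232,577),(90,91,36,368,134),(90,-91,36,580,358),(12,91,36,234,184),(12,-91,36,430,430)]}
cut={'top':[(-75,36,26,27,290),(-75,24,26,50,300),(-75,-24,26,133,338),(-75,-36,26,152,350),(50,36,46,140,60),(50,-36,46,272,122),(19,36,26,115,122),(19,-36,26,237,184)],
'scene':[(-75,36,26,30,130),(-75,-36,26,75,208),(-75,-36,0,88,245),(50,36,46,246,35),(50,-36,46,310,103)]}
def fit(ob,x0):
    def f(x,full=0):
        r=[]
        c,s=np.cos(x[3]),np.sin(x[3]); R=np.array([[c,-s,0],[s,c,0],[0,0,1]])
        for n in ob:
            a=np.array(ob[n],float); r.append(proj(P[n],a[:,:3]/1e3@R.T+x[:3])-(a[:,3:]/3.3+off[n]))
        return np.concatenate(r) if full else np.concatenate(r).ravel()
    q=least_squares(f,x0,loss='soft_l1'); print(q.x,np.degrees(q.x[3])); print(f(q.x,1).round(1).tolist()); return q.x
t=fit(tray,[.483,-.311,.005,-.41]); k=fit(cut,[.574,-.176,.005,-.41])
def w(x,p): c,s=np.cos(x[3]),np.sin(x[3]); return np.array([[c,-s,0],[s,c,0],[0,0,1]])@(np.array(p)/1e3)+x[:3]
print('bar',w(t,(49,-22,30)),'blocks',w(t,(49,66,2)),w(t,(49,22,2)),w(t,(49,-66,2)),'home',w(k,(19,0,12)),'out',w(t,(-40,-22,30)))
for n,o in(('top',0),('scene',0)):
    # bar top corner check
    pass
bt=np.array([(446,335),(525,370),(575,258),(497,222)])/3.3+off['top']
X=back(P['top'],bt,t[2]+.030); c,s=np.cos(t[3]),np.sin(t[3])
print('bar top corners in tray mm',((X-t[:3])@np.array([[c,-s,0],[s,c,0],[0,0,1]]))*1e3)
E
python3 fit.py
```

```text
[ 0.4845 -0.3132  0.0072 -0.438 ] -25.096896502531475
[[-0.5, -1.1], [0.7, 1.3], [-0.5, -1.4], [1.1, -0.9], [-0.8, -0.7], [0.2, 0.8], [-0.4, -1.7], [0.2, 1.2], [-0.4, -0.5], [0.7, 0.6], [-1.7, 0.3], [0.1, 0.7]]
[ 0.572  -0.18    0.0049 -0.4656] -26.67759983862076
[[-0.0, -1.7], [-0.5, -1.4], [0.2, 0.7], [0.9, 0.5], [0.2, -0.8], [-0.5, 0.9], [0.5, -1.4], [2.1, -0.1], [-1.2, 0.0], [1.2, 1.1], [-1.0, 1.7], [-0.9, -2.0], [-1.3, -0.7]]
bar [ 0.5195 -0.354   0.0372] blocks [ 0.5569 -0.2743  0.0092] [ 0.5382 -0.3141  0.0092] [ 0.5009 -0.3938  0.0092] home [ 0.589  -0.1885  0.0169] out [ 0.4389 -0.3162  0.0372]
bar top corners in tray mm [[ 17.1684  -2.0267  30.    ]
 [ 18.7402 -44.5418  30.    ]
 [ 79.3039 -42.9893  30.    ]
 [ 78.4486  -0.4783  30.    ]]
```

```bash
cat > icp.py <<'E'
from h import *
from scipy.optimize import least_squares
from scipy.ndimage import map_coordinates
np.set_printoptions(precision=4,suppress=True)
def w(x,p): c,s=np.cos(x[3]),np.sin(x[3]); return np.atleast_2d(p)/1e3@np.array([[c,-s,0],[s,c,0],[0,0,1]]).T+x[:3]
T=dict(top=[((-82,91,2),(-82,-91,2)),((-82,91,2),(12,91,2)),((-82,-91,2),(12,-91,2)),((12,91,36),(90,91,36)),((12,-91,36),(90,-91,36)),((90,91,36),(90,-91,36))],
 scene=[((-82,91,2),(-82,-91,2)),((-82,91,2),(0,91,2)),((90,91,36),(90,-91,36)),((12,-91,36),(90,-91,36)),((90,84,36),(12,84,36)),((-82,-91,2),(5,-91,2))])
K=dict(top=[((-75,s*y,26),(10,s*y,26)) for s in(1,-1) for y in(24,36)]+[((50,36,46),(50,-36,46)),((-75,36,26),(-75,24,26)),((-75,-24,26),(-75,-36,26)),((-75,-24,12),(-75,24,12)),((19,36,26),(19,24,26)),((19,-24,26),(19,-36,26))],
 scene=[((-75,-36,0),(30,-36,0)),((-75,36,26),(45,36,26)),((-75,-36,26),(45,-36,26)),((-75,-24,26),(45,-24,26)),((-75,-36,0),(-75,36,0)),((50,36,46),(50,-36,46))])
B=dict(top=[((-22,-31,28),(22,-31,28)),((-22,31,28),(22,31,28)),((-22,-31,28),(-22,31,28)),((22,-31,28),(22,31,28))])
def icp(P,E,x,free=(0,1,2,3),s0=4,pix=None):
    x=np.array(x,float); free=list(free)
    for it in range(14):
        s=max(1.6,s0*0.85**it); obs=[]
        for n in E:
            img=cv2.GaussianBlur(P[n]['pixels'],(0,0),.7).astype(float)
            for a,b in E[n]:
                t=np.linspace(.06,.94,25)[:,None]; X=np.array(a)*(1-t)+np.array(b)*t
                uv=proj(P[n],w(x,X)); d=uv[-1]-uv[0]; nn=np.array([-d[1],d[0]])/np.linalg.norm(d)
                k=np.arange(-s-1,s+1.01,.25); S=uv[:,None]+k[None,:,None]*nn
                v=np.stack([map_coordinates(img[:,:,c],[S[...,1],S[...,0]],order=1) for c in range(3)],-1)
                g=np.abs(v[:,4:]-v[:,:-4]).sum(-1)*np.exp(-.5*(k[2:-2]/s)**2)
                # edge-wise consensus: average gradient profile over the edge in 5 chunks
                for ch in np.array_split(np.arange(25),5):
                    gg=g[ch].sum(0); j=gg.argmax(); obs.append((n,X[ch].mean(0),nn,uv[ch].mean(0)@nn+k[2:-2][j]))
        def f(p):
            y=x.copy(); y[free]=p; return np.array([proj(P[n],w(y,X))[0]@nn-o for n,X,nn,o in obs])
        q=least_squares(f,x[free],loss='soft_l1',f_scale=.5); x[free]=q.x
    r=f(q.x); print(x,'deg %.2f'%np.degrees(x[3]),'medres %.2f'%np.median(abs(r)))
    for i in range(0,len(r),5): print(obs[i][0],r[i:i+5].round(1),end=' ')
    print(); return x
E
cat > r.py <<'E'
from icp import *
P={n:env.read_camera(n) for n in('top','scene')}
for y0 in(-.438,-.415):
    t=icp(P,T,[.4845,-.3125,.0065,y0]); k=icp(P,K,[.573,-.178,.005,y0-.01])
b=w(t,(49,-22,2))[0]; icp(P,B,[b[0],b[1],b[2],t[3]-np.pi/2],free=(0,1,3))
print('expected bar',b,'home',w(k,(19,0,12)))
E
python3 r.py
```

```text
[ 0.4854 -0.3117  0.0026 -0.4329] deg -24.80 medres 0.36
top [0.1 0.6 0.4 0.4 0.1] top [-0.4 -0.6 -0.4 -0.1 -0.1] top [-0.6 -0.6 -0.6 -0.9 -0.9] top [ 0.1 -0.1 -0.1 -0.1 -0.1] top [0.6 0.6 0.6 0.4 0.4] top [0.4 0.4 0.1 0.1 0.1] scene [-0.1 -0.1 -0.1 -0.2 -0.2] scene [0.9 0.9 0.9 0.9 0.9] scene [-0.1 -0.4 -0.4 -0.4 -0.4] scene [0.4 0.4 0.1 0.1 0.1] scene [0.8 0.8 0.8 0.8 0.8] scene [0.1 0.4 0.1 0.1 0.1] 
[ 0.5725 -0.1783  0.0048 -0.4609] deg -26.41 medres 0.33
top [-1.1 -1.1 -0.9 -0.9 -0.9] top [-0.1  0.1 -0.1 -0.7 -0.9] top [0.6 0.4 0.6 0.6 0.3] top [0.4 0.4 0.6 0.4 0.6] top [-0.1 -0.1  0.1  0.1  0.1] top [-0.1 -0.4 -0.4 -0.4 -0.6] top [-0.2 -0.2 -0.2 -0.2 -0.2] top [0.3 0.1 0.3 0.3 0.3] top [0.4 0.1 0.4 0.4 0.6] top [0.3 0.6 0.3 0.6 0.3] scene [-1.  -1.  -0.7 -1.  -1.5] scene [ 0.   0.   0.  -0.3 -0. ] scene [0.  0.3 0.3 0.2 0.2] scene [0.  0.3 0.3 0.5 0.2] scene [ 0.4  0.6 -1.4 -1.4 -1.4] scene [ 0.1 -0.2 -0.2  0.   0. ] 
[ 0.4854 -0.3117  0.0026 -0.4332] deg -24.82 medres 0.36
top [0.3 0.6 0.4 0.4 0.1] top [-0.4 -0.6 -0.4 -0.1 -0.1] top [-0.6 -0.6 -0.6 -0.9 -0.9] top [ 0.1 -0.1 -0
[... 325 characters left out ...]
9 -0.9] top [-0.1  0.1 -0.1 -0.4 -0.9] top [0.7 0.4 0.6 0.6 0.3] top [0.4 0.4 0.6 0.3 0.6] top [-0.1 -0.1  0.1  0.1  0.1] top [-0.3 -0.3 -0.3 -0.3 -0.6] top [-0.2 -0.2 -0.2 -0.2 -0.2] top [0.3 0.1 0.3 0.3 0.3] top [0.4 0.2 0.4 0.2 0.7] top [0.3 0.6 0.3 0.6 0.3] scene [-1.  -1.  -0.7 -1.  -1.5] scene [ 0.   0.   0.  -0.3 -0. ] scene [0.  0.3 0.3 0.2 0.2] scene [0.  0.3 0.3 0.5 0.2] scene [ 0.4  0.6 -1.4 -1.4 -1.4] scene [ 0.1 -0.2 -0.2  0.   0. ] 
[ 0.5206 -0.3514  0.0046 -1.9899] deg -114.02 medres 0.50
top [0.6 0.9 0.6 0.6 0.4] top [-0.7 -0.6 -0.6 -0.6 -0.6] top [-1.4  0.3  0.1  0.1 -0.1] top [ 0.1  0.1  0.1 -0.1 -0.1] 
expected bar [ 0.5206 -0.3523  0.0046] home [[ 0.5895 -0.1868  0.0168]]
```

Call:
move_arm(
  targets=[
    [[-60, -20, 0], [0, 0, 0], 1],
    [[-118, -44, 0], [0, 0, 0.3], 1],
    [[-172, -75, 0], [0, 0, 0.6], 1],
    [[-222, -112, 0], [0, 0, 0.76], 1],
    [[-265, -157, 0], [0, 0, 0.76], 1],
  ],
  squeeze=20,
)

```text
clock: 1.92
tcp_pos: [0.3771, 0.3209, 0.2313]
orientation: [0.0, 0.213, 0.977, 0.0]
wrist_force: [1.6, 0.5, 0.5]
finger_gap: -0.0002
grip_force: 0.0
```

```bash
cat > rel.py <<'E'
import sys; from h import *; from scipy.spatial.transform import Rotation as R
s=env.get_state(); q=s['orientation']; r=R.from_quat([q[1],q[2],q[3],q[0]])
a=list(map(float,sys.argv[1:])) # x y z yaw_deg of tool y axis (mod 180)
M=r.as_matrix(); print('clock %.2f'%s['clock'],'tcp',s['tcp_pos'].round(4),'q',s['joint_pos'].round(2),'F',s['wrist_force'].round(1),'gap %.4f grip %.1f'%(s['finger_gap'],s['grip_force']))
y=np.degrees(np.arctan2(M[1,1],M[0,1])); print('toolx',M[:,0].round(3),'tooly ang %.2f'%y,'tilt %.4f'%M[2,2])
if len(a)==4: print('shift mm',(M.T@(np.array(a[:3])-s['tcp_pos'])*1e3).round(1),'turn z(10deg) %.3f'%(-(((a[3]-y)+90)%180-90)/10))
E
python3 rel.py 0.526 -0.3545 0.10 65.4
```

```text
clock 1.93 tcp [0.3771 0.3209 0.2313] q [ 0.54  0.16 -0.16  1.26 -0.    0.97] F [1.6 0.5 0.5] gap -0.0002 grip 0.0
toolx [-0.909  0.417 -0.001] tooly ang 65.38 tilt -1.0000
shift mm [-416.7 -552.1  131.1] turn z(10deg) -0.002
```

Call:
move_arm(
  targets=[
    [[-35, -46, 0], [0, 0, 0], 1],
    [[-70, -92, 0], [0, 0, 0], 1],
    [[-105, -138, 0], [0, 0, 0], 1],
    [[-140, -184, 0], [0, 0, 0], 1],
    [[-175, -230, 0], [0, 0, 0], 1],
  ],
)

```text
clock: 2.55
tcp_pos: [0.4392, 0.0386, 0.2316]
orientation: [0.001, 0.213, 0.977, 0.0]
wrist_force: [1.0, -0.1, 1.1]
finger_gap: -0.0004
grip_force: 0.0
```

Call:
move_arm(
  targets=[
    [[-35, -46, 0], [0, 0, 0], 1],
    [[-70, -92, 0], [0, 0, 0], 1],
    [[-105, -138, 0], [0, 0, 0], 1],
    [[-140, -184, 0], [0, 0, 0], 1],
    [[-175, -230, 0], [0, 0, 0], 1],
  ],
)

```text
clock: 3.18
tcp_pos: [0.5025, -0.2436, 0.2314]
orientation: [0.0, 0.213, 0.977, 0.0]
wrist_force: [0.9, -0.4, -0.0]
finger_gap: -0.0001
grip_force: 0.0
```

Call:
move_arm(
  targets=[
    [[-30, -40, 0], [0, 0, 0], 1],
    [[-65, -90, 0], [0, 0, 40], 1],
    [[-67, -92, 90], [0, 0, 0], 1],
  ],
)

```text
clock: 3.55
tcp_pos: [0.5294, -0.3609, 0.174]
orientation: [0.007, 0.214, 0.977, -0.004]
wrist_force: [2.2, 0.1, -1.6]
finger_gap: 0.0002
grip_force: 0.0
```

```bash
python3 rel.py 0.526 -0.3545 0.10 65.4
```

```text
clock 3.55 tcp [ 0.5294 -0.3609  0.174 ] q [-0.72  0.45  0.1   1.21 -0.   -0.29] F [ 2.2  0.1 -1.6] gap 0.0002 grip 0.0
toolx [-0.908  0.418 -0.016] tooly ang 65.27 tilt -0.9999
shift mm [ 6.9  4.8 73.8] turn z(10deg) -0.013
```

I mistyped one row of that call: it held a turn of 40 units where I meant 0. The next row cancelled it, and the yaw reads 65.27°, so no harm was done. I'll let the arm settle and check again.

Call:
move_arm(
  targets=[
    [[0, 0, 0], [0, 0, 0], 1],
    [[0, 0, 0], [0, 0, 0], 1],
  ],
)

```text
clock: 3.8
tcp_pos: [0.525, -0.3522, 0.1702]
orientation: [0.0, 0.214, 0.977, -0.0]
wrist_force: [-0.3, -0.3, 1.1]
finger_gap: -0.0
grip_force: 0.0
```

```bash
python3 rel.py 0.526 -0.3545 0.06 65.4
```

```text
clock 3.80 tcp [ 0.525  -0.3522  0.1702] q [-0.72  0.45  0.09  1.21  0.   -0.29] F [-0.3 -0.3  1.1] gap -0.0000 grip 0.0
toolx [-0.908  0.418 -0.001] tooly ang 65.29 tilt -1.0000
shift mm [ -1.8  -1.7 110.2] turn z(10deg) -0.011
```

Call:
move_arm(
  targets=[
    [[-2, -2, 45], [0, 0, 0], 1],
    [[-2, -2, 90], [0, 0, 0], 1],
    [[-2, -2, 115], [0, 0, 0], 1],
    [[-2, -2, 122], [0, 0, 0], 1],
    [[-2, -2, 125], [0, 0, 0], 1],
  ],
)

```text
clock: 4.42
tcp_pos: [0.5273, -0.3557, 0.0463]
orientation: [0.002, 0.213, 0.977, -0.001]
wrist_force: [-0.1, -0.5, 0.2]
finger_gap: -0.0001
grip_force: 0.0
```

Call:
move_arm(
  targets=[
    [[0, 0, 1], [0, 0, 0], 1],
    [[0, 0, 2], [0, 0, 0], 1],
    [[0, 0, 3], [0, 0, 0], 1],
    [[0, 0, 4], [0, 0, 0], 1],
  ],
)

```text
clock: 4.92
tcp_pos: [0.5256, -0.355, 0.0399]
orientation: [0.0, 0.213, 0.977, -0.0]
wrist_force: [-0.8, -0.9, -0.2]
finger_gap: 0.0002
grip_force: 0.0
```

Call:
move_arm(
  targets=[
    [[0, 0, 0.5], [0, 0, 0], 1],
    [[0, 0, 1], [0, 0, 0], 1],
    [[0, 0, 1], [0, 0, 0], 1],
  ],
)

```text
clock: 5.3
tcp_pos: [0.5255, -0.3549, 0.0387]
orientation: [-0.0, 0.213, 0.977, 0.0]
wrist_force: [0.2, 0.6, 0.2]
finger_gap: 0.0
grip_force: 0.0
```

Call:
move_arm(
  targets=[
    [[0, 0, 0.5], [0, 0, 0], 1],
    [[0, 0, 1], [0, 0, 0], 1],
    [[0, 0, 1], [0, 0, 0], 1],
  ],
)

```text
clock: 5.68
tcp_pos: [0.5256, -0.3549, 0.0378]
orientation: [-0.0, 0.213, 0.977, 0.0]
wrist_force: [-0.5, 0.3, -1.0]
finger_gap: 0.0001
grip_force: 0.0
```

Call:
move_arm(
  targets=[
    [[0, 0, 0.5], [0, 0, 0], 1],
    [[0, 0, 1], [0, 0, 0], 1],
    [[0, 0, 1], [0, 0, 0], 1],
  ],
)

```text
clock: 6.05
tcp_pos: [0.5255, -0.3548, 0.0367]
orientation: [-0.0, 0.213, 0.977, 0.0]
wrist_force: [-0.4, -0.8, 0.9]
finger_gap: -0.0003
grip_force: 0.0
```

Call:
move_arm(
  targets=[
    [[0, 0, 0.5], [0, 0, 0], 1],
    [[0, 0, 0.5], [0, 0, 0], 1],
    [[0, 0, 0.5], [0, 0, 0], 1],
  ],
)

```text
clock: 6.42
tcp_pos: [0.5256, -0.3549, 0.0363]
orientation: [0.0, 0.213, 0.977, 0.0]
wrist_force: [-0.0, -0.1, 0.3]
finger_gap: 0.0001
grip_force: 0.0
```

Call:
move_arm(
  targets=[
    [[0, 0, 0.5], [0, 0, 0], 1],
    [[0, 0, 0.5], [0, 0, 0], 1],
    [[0, 0, 0.5], [0, 0, 0], 1],
  ],
)

```text
clock: 6.8
tcp_pos: [0.5256, -0.3549, 0.0359]
orientation: [0.0, 0.213, 0.977, 0.0]
wrist_force: [0.3, 0.1, 1.9]
finger_gap: -0.0004
grip_force: 0.7
```

Call:
move_arm(
  targets=[
    [[0, 0, 0.5], [0, 0, 0], 1],
    [[0, 0, 0.5], [0, 0, 0], 1],
    [[0, 0, 0.5], [0, 0, 0], 1],
  ],
)

```text
clock: 7.18
tcp_pos: [0.5257, -0.3549, 0.0359]
orientation: [0.0, 0.213, 0.977, -0.0]
wrist_force: [-1.3, 0.3, 5.8]
finger_gap: 0.0004
grip_force: 2.7
```

Call:
move_arm(
  targets=[
    [[0, 0, 0.5], [0, 0, 0], 1],
    [[0, 0, 0.5], [0, 0, 0], 1],
  ],
)

```text
clock: 7.42
tcp_pos: [0.5257, -0.3549, 0.0359]
orientation: [0.0, 0.213, 0.977, -0.0]
wrist_force: [-2.1, 1.6, 7.1]
finger_gap: -0.0002
grip_force: 4.1
```

Call:
move_arm(
  targets=[
    [[0, 0, 0.3], [0, 0, 0], 1],
    [[0.5, 0, 0.3], [0, 0, 0], 1],
    [[1.5, 0, 0.3], [0, 0, 0], 1],
    [[3, 0, 0.3], [0, 0, 0], 1],
    [[5, 0, 0.3], [0, 0, 0], 1],
  ],
)

```text
clock: 8.05
tcp_pos: [0.5231, -0.3541, 0.0359]
orientation: [0.002, 0.213, 0.977, -0.001]
wrist_force: [4.1, -0.8, 5.3]
finger_gap: -0.0001
grip_force: 2.7
```

Call:
move_arm(
  targets=[
    [[2, 0, 0], [0, 0, 0], 1],
    [[4, 0, 0], [0, 0, 0], 1],
    [[6, 0, 0], [0, 0, 0], 1],
    [[8, 0, 0], [0, 0, 0], 1],
    [[10, 0, 0], [0, 0, 0], 1],
  ],
)

```text
clock: 8.68
tcp_pos: [0.5141, -0.35, 0.0359]
orientation: [0.003, 0.213, 0.977, -0.001]
wrist_force: [3.5, -0.6, 5.3]
finger_gap: 0.0004
grip_force: 2.7
```

Call:
move_arm(
  targets=[
    [[2, 0, 0.4], [0, 0, 0], 1],
    [[4, 0, 0.8], [0, 0, 0], 1],
    [[6, 0, 0.8], [0, 0, 0], 1],
    [[8, 0, 0.8], [0, 0, 0], 1],
    [[10, 0, 0.8], [0, 0, 0], 1],
  ],
)

```text
clock: 9.3
tcp_pos: [0.5062, -0.3463, 0.0359]
orientation: [0.004, 0.213, 0.977, -0.001]
wrist_force: [6.2, -0.4, 7.3]
finger_gap: 0.0
grip_force: 3.8
```

```bash
python3 - <<'E'
from h import *
p=env.read_camera('scene'); q=env.read_camera('top')
a=cv2.resize(p['pixels'][200:375,205:390],None,fx=2.1,fy=2.1,interpolation=cv2.INTER_CUBIC);b=cv2.resize(q['pixels'][190:365,230:415],None,fx=2.1,fy=2.1,interpolation=cv2.INTER_CUBIC)
cv2.imwrite('pics/d1.png',np.hstack([a,b])[:,:,::-1])
E
```

```text
(no output)
```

View pics/d1.png

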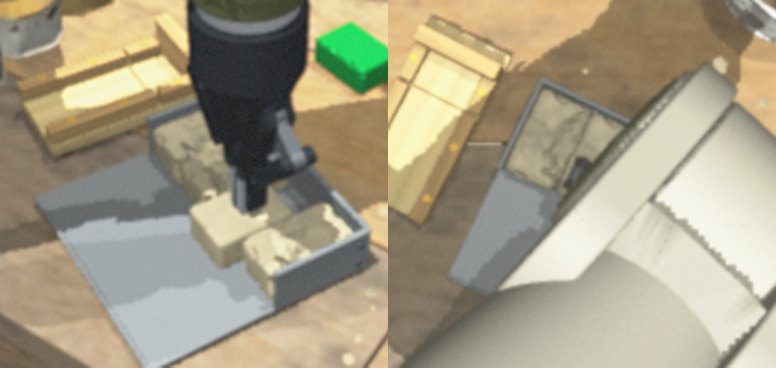

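The bar is following the fingertips straight out, with its front end at (210,235) in the left pane, and the blocks haven't moved. I'll keep dragging.

Call:
move_arm(
  targets=[
    [[3, 0, 0.3], [0, 0, 0], 1],
    [[6, 0, 0.5], [0, 0, 0], 1],
    [[9, 0, 0.5], [0, 0, 0], 1],
    [[12, 0, 0.5], [0, 0, 0], 1],
    [[15, 0, 0.5], [0, 0, 0], 1],
  ],
)

```text
clock: 10.02
tcp_pos: [0.4933, -0.3408, 0.0359]
orientation: [0.005, 0.213, 0.977, -0.002]
wrist_force: [5.8, -2.2, 8.6]
finger_gap: -0.0001
grip_force: 4.3
```

Call:
move_arm(
  targets=[
    [[3, 0, 0], [0, 0, 0], 1],
    [[6, 0, 0], [0, 0, 0], 1],
    [[9, 0, 0], [0, 0, 0], 1],
    [[12, 0, 0], [0, 0, 0], 1],
    [[15, 0, 0], [0, 0, 0], 1],
  ],
)

```text
clock: 10.65
tcp_pos: [0.4794, -0.3346, 0.0359]
orientation: [0.004, 0.213, 0.977, -0.002]
wrist_force: [6.2, -1.5, 9.3]
finger_gap: 0.0002
grip_force: 4.6
```

Call:
move_arm(
  targets=[
    [[3, 0, 0], [0, 0, 0], 1],
    [[6, 0, 0], [0, 0, 0], 1],
    [[9, 0, 0], [0, 0, 0], 1],
    [[12, 0, 0], [0, 0, 0], 1],
    [[15, 0, 0], [0, 0, 0], 1],
  ],
)

```text
clock: 11.28
tcp_pos: [0.4657, -0.3287, 0.0359]
orientation: [0.004, 0.213, 0.977, -0.002]
wrist_force: [6.5, -2.7, 8.8]
finger_gap: -0.0003
grip_force: 4.7
```

Call:
move_arm(
  targets=[
    [[3, 0, 0], [0, 0, 0], 1],
    [[6, 0, 0], [0, 0, 0], 1],
    [[9, 0, 0], [0, 0, 0], 1],
    [[12, 0, 0], [0, 0, 0], 1],
    [[15, 0, 0], [0, 0, 0], 1],
  ],
)

```text
clock: 11.9
tcp_pos: [0.452, -0.3226, 0.0358]
orientation: [0.004, 0.213, 0.977, -0.002]
wrist_force: [5.9, -2.8, 9.5]
finger_gap: 0.0001
grip_force: 4.8
```

Call:
move_arm(
  targets=[
    [[3, 0, 0], [0, 0, 0], 1],
    [[6, 0, 0], [0, 0, 0], 1],
    [[9, 0, 0], [0, 0, 0], 1],
    [[11, 0, 0], [0, 0, 0], 1],
    [[12, 0, 0], [0, 0, 0], 1],
  ],
)

```text
clock: 12.52
tcp_pos: [0.4411, -0.3177, 0.0358]
orientation: [0.004, 0.213, 0.977, -0.002]
wrist_force: [5.5, -1.8, 9.4]
finger_gap: -0.0
grip_force: 4.9
```

Call:
move_arm(
  targets=[
    [[0, 0, -1], [0, 0, 0], 1],
    [[0, 0, -3], [0, 0, 0], 1],
    [[0, 0, -20], [0, 0, 0], 1],
    [[0, 0, -60], [0, 0, 0], 1],
    [[110, 0, -110], [0, 0, 0], 0],
  ],
)

```text
clock: 13.15
tcp_pos: [0.3874, -0.2927, 0.12]
orientation: [0.001, 0.213, 0.977, -0.001]
wrist_force: [-0.9, -0.1, 0.7]
finger_gap: 0.0171
grip_force: 0.0
```

```bash
python3 - <<'E'
from h import *
p=env.read_camera('scene'); q=env.read_camera('top')
a=cv2.resize(p['pixels'][200:375,205:390],None,fx=2.1,fy=2.1,interpolation=cv2.INTER_CUBIC);b=cv2.resize(q['pixels'][190:365,230:415],None,fx=2.1,fy=2.1,interpolation=cv2.INTER_CUBIC)
cv2.imwrite('pics/d2.png',np.hstack([a,b])[:,:,::-1])
for x in(p,q): print([(d['centre'],d['confidence']) for d in env.landmark_of('bar',x)])
E
```

```text
[([0.7203, -0.313, 0.0], 0.94), ([0.438, -0.3151, 0.0087], 0.72)]
[([0.7201, -0.3107, -0.0017], 0.77), ([0.4398, -0.3141, 0.0078], 0.72)]
```

View pics/d2.png

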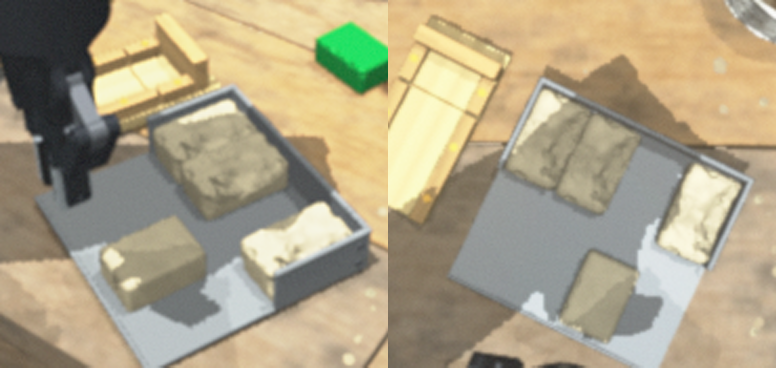

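The bar is clear of the blocks (in the right pane it is at (598,295)), and the blocks stayed put. Next I'll measure its pose precisely.

```bash
python3 - <<'E'
from icp import *
P={n:env.read_camera(n) for n in('top','scene')}
print(env.get_state()['clock'])
S={'top':B['top'],'scene':B['top']+[((-22,-31,0),(22,-31,0)),((-22,-31,0),(-22,31,0))]}
for d in(0,-.08,.08):
    icp(P,B,[.4385,-.315,.0079,-1.998+d],free=(0,1,3))
    icp(P,S,[.4385,-.315,.0079,-1.998+d],free=(0,1,3))
E
python3 rel.py 0.4385 -0.315 0.08 65.4
```

```text
13.45
[ 0.4381 -0.3137  0.0079 -1.9887] deg -113.94 medres 0.24
top [-0.3 -0.  -0.  -0.3 -0.5] top [-0.   0.2  0.2  0.2  0.3] top [-0.2  0.3  0.1  0.4 -0.1] top [-1.4  0.3  0.1  0.1 -0.9] 
[ 0.4358 -0.3169  0.0079 -2.0152] deg -115.46 medres 0.41
top [-0.1  0.4  0.4  0.1 -0.1] top [0.4 0.6 0.6 0.6 0.6] top [ 1.3 -0.4 -0.2  0.1 -0.2] top [ 0.1 -0.2  1.3  1.3  0.6] scene [-0.1 -0.6 -0.4 -0.4 -0.1] scene [-1.4 -1.1 -0.9 -0.9 -0.9] scene [-0.7 -0.7 -0.7 -0.4 -0.4] scene [-0.4 -0.2 -0.2  0.1 -0.2] scene [0.1 0.1 0.4 0.6 0.4] scene [ 0.8  1.3  1.1  0.3 -0.9] 
[ 0.4367 -0.3166  0.0079 -2.003 ] deg -114.77 medres 0.36
top [-0.4 -0.1  0.1 -0.1 -0.6] top [0.1 0.1 0.1 0.4 0.1] top [ 1.1 -0.7 -0.4 -0.4 -0.4] top [-0.2 -0.2  1.1  1.1  0.3] 
[ 0.4358 -0.3169  0.0079 -2.0154] deg -115.47 medres 0.39
top [-0.1  0.4  0.4  0.1 -0.1] top [0.4 0.6 0.6 0.6 0.6] top [ 1.4 -0.4 -0.1 -0.1 -0.1] top [ 0.1 -0.1  1.4  1.4  0.6] scene [-0.1 -0.6 -0.4 -0.4 -0.1] scene [-1.4 -0.9 -0.9 -0.9 -0.9] scene [-0.6 -0.6 -0.6 -0.4 -0.4] scene [-0.4 -0.1 -0.1  0.1 -0.1] scene [0.1 0.1 0.4 0.6 0.4] scene [ 0.9  1.4  1.1  0.4 -0.9] 
[ 0.4381 -0.3137  0.0079 -1.9853] deg -113.75 medres 0.23
top [-0.2 -0.  -0.  -0.3 -0.5] top [0.  0.2 0.2 0.2 0.2] top [-0.1  0.3  0.1  0.3  0. ] top [-1.4  0.3  0.1  0.1 -1. ] 
[ 0.4358 -0.3169  0.0079 -2.0174] deg -115.59 medres 0.39
top [-0.2  0.3  0.3  0.3 -0.1] top [0.3 0.6 0.6 0.6 0.6] top [ 1.4 -0.4 -0.1 -0.1 -0.1] top [ 0.1 -0.1  1.4  1.4  0.7] scene [-0.2 -0.4 -0.4 -0.4 -0.1] scene [-1.4 -0.9 -0.9 -0.9 -0.9] scene [-0.6 -0.6 -0.6 -0.4 -0.4] scene [-0.4 -0.1 -0.1 -0.1 -0.1] scene [0.3 0.1 0.3 0.6 0.4] scene [ 0.9  1.4  1.1  0.4 -0.9] 
clock 13.45 tcp [ 0.3856 -0.2908  0.1184] q [-0.81  0.2  -0.39  0.98  0.   -0.38] F [ 0.7  0.1 -0.1] gap 0.0427 grip 0.0
toolx [-0.909  0.416  0.001] tooly ang 65.39 tilt -1.0000
shift mm [-58.2  -0.   38.4] turn z(10deg) -0.001
```

Call:
move_arm(
  targets=[
    [[-30, 0, 0], [0, 0, 0], -1],
    [[-57, 0, 10], [0, 0, 0], -1],
    [[-58, 0, 30], [0, 0, 0], -1],
    [[-58, 0, 60], [0, 0, 0], -1],
    [[-58, 0, 75], [0, 0, 0], -1],
  ],
)

```text
clock: 14.08
tcp_pos: [0.4378, -0.314, 0.0412]
orientation: [-0.002, 0.213, 0.977, 0.001]
wrist_force: [-1.1, 0.3, -0.1]
finger_gap: 0.0856
grip_force: 0.0
```

Call:
move_arm(
  targets=[
    [[0, 0, 12], [0, 0, 0], -1],
    [[0, 0, 18], [0, 0, 0], -1],
    [[0, 0, 21], [0, 0, 0], -1],
    [[0, 0, 21], [0, 0, 0], -1],
  ],
)

```text
clock: 14.58
tcp_pos: [0.4386, -0.3152, 0.0235]
orientation: [0.0, 0.213, 0.977, -0.0]
wrist_force: [-0.4, -0.6, -0.9]
finger_gap: 0.0854
grip_force: 0.0
```

```bash
python3 rel.py 0.438 -0.315 0.022 65.4
```

```text
clock 14.57 tcp [ 0.4386 -0.3152  0.0235] q [-0.77  0.4  -0.37  0.8   0.   -0.34] F [-0.4 -0.6 -0.9] gap 0.0854 grip 0.0
toolx [-0.909  0.416 -0.001] tooly ang 65.39 tilt -1.0000
shift mm [ 0.7 -0.1  1.5] turn z(10deg) -0.001
```

Call:
move_arm(
  targets=[
    [[0, 0, 1.5], [0, 0, 0], -1],
    [[0, 0, 1.5], [0, 0, 0], 1],
    [[0, 0, 1.5], [0, 0, 0], 1],
    [[0, 0, 1.5], [0, 0, 0], 1],
    [[0, 0, 1.5], [0, 0, 0], 1],
  ],
  squeeze=25,
)

```text
clock: 15.2
tcp_pos: [0.4386, -0.3152, 0.0219]
orientation: [0.0, 0.213, 0.977, -0.0]
wrist_force: [0.1, 0.1, 4.0]
finger_gap: 0.0433
grip_force: 26.2
```

Call:
move_arm(
  targets=[
    [[0, 0, 0], [0, 0, 0], 1],
    [[0, 0, 0], [0, 0, 0], 1],
  ],
)

```text
clock: 15.45
tcp_pos: [0.4386, -0.3152, 0.0219]
orientation: [0.0, 0.213, 0.977, -0.0]
wrist_force: [-1.3, -0.5, 4.7]
finger_gap: 0.0432
grip_force: 26.4
```

Call:
move_arm(
  targets=[
    [[0, 0, -10], [0, 0, 0], 1],
    [[0, 0, -35], [0, 0, 0], 1],
    [[0, 0, -75], [0, 0, 0], 1],
    [[0, 0, -90], [0, 0, 0], 1],
    [[0, 0, -90], [0, 0, 0], 1],
  ],
)

```text
clock: 16.08
tcp_pos: [0.4389, -0.3154, 0.1123]
orientation: [0.001, 0.213, 0.977, -0.0]
wrist_force: [0.3, 0.0, -1.3]
finger_gap: 0.0433
grip_force: 25.8
```

```bash
python3 rel.py 0.5788 -0.1815 0.110 63.6
```

```text
clock 16.07 tcp [ 0.4389 -0.3154  0.1123] q [-0.77  0.31 -0.26  1.    0.   -0.34] F [ 0.3  0.  -1.3] gap 0.0433 grip 25.8
toolx [-0.909  0.416 -0.002] tooly ang 65.40 tilt -1.0000
shift mm [-71.4 180.    2.3] turn z(10deg) 0.180
```

Lifted at −1.3 N. Next I'll carry it over the cutter.

Call:
move_arm(
  targets=[
    [[-16, 40, 0], [0, 0, 0], 1],
    [[-32, 80, 0], [0, 0, 0], 1],
    [[-48, 120, 0], [0, 0, 0.1], 1],
    [[-64, 160, 0], [0, 0, 0.18], 1],
    [[-71, 180, 2], [0, 0, 0.18], 1],
  ],
)

```text
clock: 16.7
tcp_pos: [0.5782, -0.1789, 0.1075]
orientation: [-0.001, 0.227, 0.974, 0.0]
wrist_force: [-0.8, -0.6, -0.6]
finger_gap: 0.0434
grip_force: 25.9
```

Call:
move_arm(
  targets=[
    [[0, 0, 15], [0, 0, 0], 1],
    [[0, 0, 30], [0, 0, 0], 1],
    [[0, 0, 38], [0, 0, 0], 1],
    [[0, 0, 38], [0, 0, 0], 1],
    [[0, 0, 38], [0, 0, 0], 1],
  ],
)

```text
clock: 17.32
tcp_pos: [0.5779, -0.1815, 0.0719]
orientation: [0.0, 0.229, 0.973, -0.0]
wrist_force: [-0.4, -0.3, -0.3]
finger_gap: 0.0436
grip_force: 25.9
```

```bash
python3 rel.py 0.5788 -0.1815 0.050 63.6; python3 - <<'E'
from icp import *
P={n:env.read_camera(n) for n in('top','scene')}; s=env.get_state()['tcp_pos']
p=P['scene'];q=P['top']
a=cv2.resize(p['pixels'][165:290,200:332],None,fx=3,fy=3,interpolation=cv2.INTER_CUBIC);b=cv2.resize(q['pixels'][190:315,190:322],None,fx=3,fy=3,interpolation=cv2.INTER_CUBIC)
cv2.imwrite('pics/d3.png',np.hstack([a,b])[:,:,::-1])
for x in(p,q): print([(d['centre'],d['confidence']) for d in env.landmark_of('bar',x)])
E
```

```text
clock 17.32 tcp [ 0.5779 -0.1815  0.0719] q [-0.44  0.46 -0.14  0.97  0.    0.02] F [-0.4 -0.3 -0.3] gap 0.0436 grip 25.9
toolx [-0.895  0.446 -0.001] tooly ang 63.54 tilt -1.0000
shift mm [-0.8  0.4 21.9] turn z(10deg) -0.006
[([0.7189, -0.3135, -0.0007], 0.7), ([0.5743, -0.1824, 0.0602], 0.67)]
[([0.7236, -0.3117, 0.0014], 0.69)]
```

View pics/d3.png

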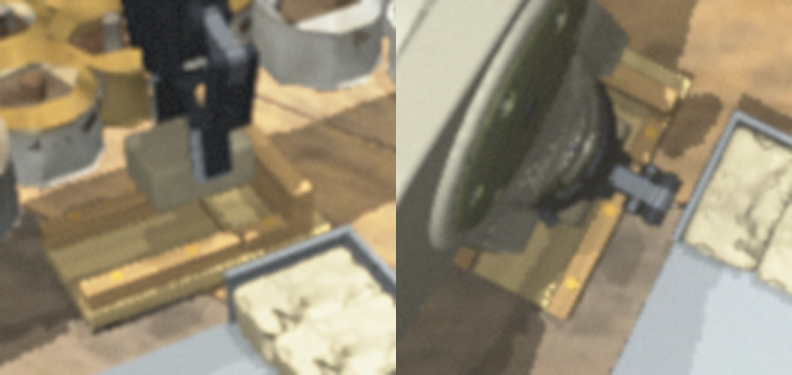

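```bash
python3 - <<'E'
from icp import *
P={n:env.read_camera(n) for n in('top','scene')}; s=env.get_state()['tcp_pos']
e={'scene':[((-22,-31,28),(22,-31,28)),((-22,-31,0),(22,-31,0)),((22,-31,0),(22,31,0)),((22,-31,0),(22,-31,28)),((-22,-31,0),(-22,-31,28)),((22,-31,28),(22,-15,28))]}
yaw=np.radians(63.54)-np.pi
r=[]
for s0 in(2,3,4):
    b=icp(P,e,[s[0],s[1],s[2]-.014,yaw],free=(0,1),s0=s0)
    d=b[:2]-s[:2]; print('bar-tool along cutter x %.4f y %.4f'%(d@[.8957,-.4446],d@[.4446,.8957]))
for n in('top','scene'): P[n]['pixels']=cv2.imread(f'pics/{n}0.png')[:,:,::-1]
for n in('top','scene'):
    k=icp({n:P[n]},{n:K[n]},[.5725,-.1783,.0048,-.461],free=(0,1,3),s0=3)
E
```

```text
[ 0.5774 -0.1803  0.058  -2.0326] deg -116.46 medres 0.40
scene [-0.4 -1.9 -0.4 -0.6 -0.6] scene [0.4 0.4 0.1 0.1 0.6] scene [-0.7 -0.2 -0.2 -0.4 -0.7] scene [0.1 0.6 0.3 0.1 0.1] scene [-0.7 -0.2 -0.4 -0.7 -0.9] scene [0.3 0.6 0.6 0.6 0.3] 
bar-tool along cutter x -0.0009 y 0.0003
[ 0.5778 -0.1798  0.058  -2.0326] deg -116.46 medres 0.40
scene [-0.4 -1.6 -0.4 -0.6 -0.9] scene [0.1 0.4 0.1 0.1 0.6] scene [-0.7  0.6 -0.2 -0.4 -0.9] scene [0.1 0.6 0.3 0.1 0.1] scene [-0.7 -0.4 -0.4 -0.7 -0.9] scene [0.1 0.3 0.3 0.6 0.3] 
bar-tool along cutter x -0.0008 y 0.0009
[ 0.5778 -0.1799  0.058  -2.0326] deg -116.46 medres 0.40
scene [-0.4 -1.6 -0.4 -0.6 -0.9] scene [0.1 0.4 0.1 0.1 0.6] scene [-0.7  0.6 -0.2 -0.4 -0.9] scene [0.1 0.6 0.3 0.1 0.1] scene [-0.7 -0.4 -0.4 -0.7 -0.9] scene [0.1 0.3 0.3 0.6 0.3] 
bar-tool along cutter x -0.0008 y 0.0009
[ 0.5725 -0.1781  0.0048 -0.4564] deg -26.15 medres 0.36
top [-0.9 -1.1 -0.9 -1.1 -0.9] top [-0.1  0.1 -0.1 -0.6 -0.9] top [0.6 0.4 0.4 0.6 0.4] top [0.4 0.4 0.4 0.4 0.6] top [-0.1  0.1  0.1  0.1 -0.1] top [-0.1 -0.1 -0.4 -0.4 -0.4] top [-0.1 -0.1 -0.1 -0.1 -0.1] top [0.3 0.1 0.3 0.3 0.3] top [0.4 0.4 0.4 0.4 0.6] top [0.4 0.4 0.4 0.6 0.4] 
[ 0.568  -0.188   0.0048 -0.472 ] deg -27.04 medres 0.38
scene [1.9 1.9 2.1 0.6 1.3] scene [-0.4 -0.4 -0.1 -0.1 -0.2] scene [-0.4 -0.1 -0.1  0.4  0.1] scene [-0.4 -0.4 -0.4 -0.1 -0.2] scene [ 0.1  0.8 -0.9 -1.2 -0.9] scene [-0.4 -0.4 -0.1 -0.1 -0.1]
```

The bar hangs level over the channel. In the left pane its back-left lower corner is at (150,200), and the stop is to the right at (290,180). The measured offset between tool and channel is 0.5 mm, so I'll lower it slowly.

Call:
move_arm(
  targets=[
    [[0, 0.5, 10], [0, 0, 0], 1],
    [[0, 0.5, 18], [0, 0, 0], 1],
    [[0, 0.5, 23], [0, 0, 0], 1],
    [[0, 0.5, 24], [0, 0, 0], 1],
    [[0, 0.5, 25], [0, 0, 0], 1],
  ],
)

```text
clock: 18.25
tcp_pos: [0.5782, -0.1804, 0.0466]
orientation: [0.0, 0.228, 0.974, 0.0]
wrist_force: [0.7, 0.6, -1.2]
finger_gap: 0.0432
grip_force: 25.9
```

Call:
move_arm(
  targets=[
    [[0, 0, 1], [0, 0, 0], 1],
    [[0, 0, 2], [0, 0, 0], 1],
    [[0, 0, 2], [0, 0, 0], 1],
  ],
)

```text
clock: 18.62
tcp_pos: [0.5781, -0.1804, 0.0446]
orientation: [0.0, 0.228, 0.974, 0.0]
wrist_force: [-0.0, -0.0, -1.1]
finger_gap: 0.0432
grip_force: 25.9
```

Call:
move_arm(
  targets=[
    [[0, 0, 1], [0, 0, 0], 1],
    [[0, 0, 2], [0, 0, 0], 1],
    [[0, 0, 2], [0, 0, 0], 1],
  ],
)

```text
clock: 19.0
tcp_pos: [0.578, -0.1804, 0.0424]
orientation: [-0.0, 0.228, 0.974, 0.0]
wrist_force: [0.3, -0.1, -1.3]
finger_gap: 0.0434
grip_force: 25.9
```

Call:
move_arm(
  targets=[
    [[0, 0, 1], [0, 0, 0], 1],
    [[0, 0, 2], [0, 0, 0], 1],
    [[0, 0, 2], [0, 0, 0], 1],
  ],
)

```text
clock: 19.38
tcp_pos: [0.578, -0.1804, 0.0404]
orientation: [-0.0, 0.228, 0.974, 0.0]
wrist_force: [-0.8, -0.3, -0.6]
finger_gap: 0.0434
grip_force: 25.9
```

Call:
move_arm(
  targets=[
    [[0, 0, 1], [0, 0, 0], 1],
    [[0, 0, 2], [0, 0, 0], 1],
    [[0, 0, 2], [0, 0, 0], 1],
  ],
)

```text
clock: 19.75
tcp_pos: [0.578, -0.1804, 0.0384]
orientation: [-0.0, 0.228, 0.974, 0.0]
wrist_force: [0.3, 0.2, -1.0]
finger_gap: 0.0437
grip_force: 25.9
```

Call:
move_arm(
  targets=[
    [[0, 0, 1], [0, 0, 0], 1],
    [[0, 0, 2], [0, 0, 0], 1],
    [[0, 0, 2], [0, 0, 0], 1],
  ],
)

```text
clock: 20.12
tcp_pos: [0.578, -0.1804, 0.0364]
orientation: [-0.0, 0.228, 0.974, 0.0]
wrist_force: [0.0, 0.1, -1.3]
finger_gap: 0.0435
grip_force: 25.9
```

Call:
move_arm(
  targets=[
    [[0, 0, 1], [0, 0, 0], 1],
    [[0, 0, 2], [0, 0, 0], 1],
    [[0, 0, 2], [0, 0, 0], 1],
  ],
)

```text
clock: 20.5
tcp_pos: [0.578, -0.1804, 0.0344]
orientation: [-0.0, 0.228, 0.974, 0.0]
wrist_force: [-0.3, 0.2, -0.6]
finger_gap: 0.0433
grip_force: 25.9
```

Call:
move_arm(
  targets=[
    [[0, 0, 0.7], [0, 0, 0], 1],
    [[0, 0, 1.4], [0, 0, 0], 1],
    [[0, 0, 1.4], [0, 0, 0], 1],
  ],
)

```text
clock: 20.88
tcp_pos: [0.5781, -0.1804, 0.0331]
orientation: [-0.0, 0.228, 0.974, 0.0]
wrist_force: [0.6, -0.8, -1.6]
finger_gap: 0.0432
grip_force: 25.9
```

Call:
move_arm(
  targets=[
    [[0, 0, 0.5], [0, 0, 0], 1],
    [[0, 0, 1], [0, 0, 0], 1],
    [[0, 0, 1], [0, 0, 0], 1],
  ],
)

```text
clock: 21.25
tcp_pos: [0.5781, -0.1804, 0.0321]
orientation: [-0.0, 0.228, 0.974, 0.0]
wrist_force: [0.5, -0.3, -1.3]
finger_gap: 0.0431
grip_force: 25.9
```

Call:
move_arm(
  targets=[
    [[0, 0, 0.5], [0, 0, 0], 1],
    [[0, 0, 1], [0, 0, 0], 1],
    [[0, 0, 1], [0, 0, 0], 1],
  ],
)

```text
clock: 21.62
tcp_pos: [0.5781, -0.1804, 0.0319]
orientation: [0.0, 0.228, 0.974, -0.0]
wrist_force: [-1.1, 0.1, 4.7]
finger_gap: 0.0433
grip_force: 26.5
```

Call:
move_arm(
  targets=[
    [[0, 0, 0.5], [0, 0, 0], 1],
    [[0, 0, 0.7], [0, 0, 0], 1],
    [[0, 0, 0.7], [0, 0, 0], 1],
  ],
)

```text
clock: 22.0
tcp_pos: [0.5782, -0.1805, 0.0319]
orientation: [0.0, 0.228, 0.974, -0.0]
wrist_force: [-4.0, 1.3, 9.2]
finger_gap: 0.0435
grip_force: 27.0
```

Call:
move_arm(
  targets=[
    [[0, 0, -1.2], [0, 0, 0], 1],
    [[0, 0, -1.2], [0, 0, 0], 0],
    [[0, 0, -1.2], [0, 0, 0], -0.4],
    [[0, 0, -1.2], [0, 0, 0], -0.4],
    [[0, 0, -1.2], [0, 0, 0], -0.4],
  ],
)

```text
clock: 22.62
tcp_pos: [0.5781, -0.1804, 0.0315]
orientation: [-0.0, 0.228, 0.974, 0.0]
wrist_force: [-0.0, 0.3, -0.5]
finger_gap: 0.0598
grip_force: 0.0
```

Call:
move_arm(
  targets=[
    [[0, 0, -10], [0, 0, 0], -0.4],
    [[0, 0, -35], [0, 0, 0], -0.4],
    [[30, 0, -60], [0, 0, 0], 0],
    [[75, 0, -60], [0, 0, 0], 1],
    [[110, 0, -60], [0, 0, 0], 1],
  ],
)

```text
clock: 23.25
tcp_pos: [0.4786, -0.131, 0.0927]
orientation: [0.001, 0.228, 0.974, -0.0]
wrist_force: [0.1, 0.5, -0.5]
finger_gap: 0.0071
grip_force: 0.0
```

```bash
python3 rel.py 0.5788 -0.1815 0.050 63.6; python3 - <<'E'
from icp import *
P={n:env.read_camera(n) for n in('top','scene')}
p=P['scene'];q=P['top']
a=cv2.resize(p['pixels'][165:290,200:332],None,fx=3,fy=3,interpolation=cv2.INTER_CUBIC);b=cv2.resize(q['pixels'][190:315,190:322],None,fx=3,fy=3,interpolation=cv2.INTER_CUBIC)
cv2.imwrite('pics/d4.png',np.hstack([a,b])[:,:,::-1])
for x in(p,q): print([(d['centre'],d['confidence']) for d in env.landmark_of('bar',x)])
icp(P,B,[.578,-.181,.0175,-.461-np.pi/2],free=(0,1,3))
E
```

```text
clock 23.25 tcp [ 0.4786 -0.131   0.0927] q [-0.43  0.25 -0.39  0.92  0.    0.03] F [ 0.1  0.5 -0.5] gap 0.0071 grip 0.0
toolx [-0.896  0.445 -0.001] tooly ang 63.60 tilt -1.0000
shift mm [-112.2   -0.7   42.8] turn z(10deg) -0.000
[([0.7246, -0.3134, 0.0019], 0.96), ([0.5745, -0.1817, 0.0206], 0.74)]
[([0.5774, -0.1796, 0.0148], 0.87)]
[ 0.5782 -0.183   0.0175 -2.0619] deg -118.14 medres 0.53
top [-0.7 -0.7 -0.5 -0.5 -0.3] top [0.3 0.6 1.  0.8 0.2] top [-0.8 -0.6 -0.4 -0.2  0. ] top [ 0.4  0.6  0.9  1.1 -0.5]
```

View pics/d4.png

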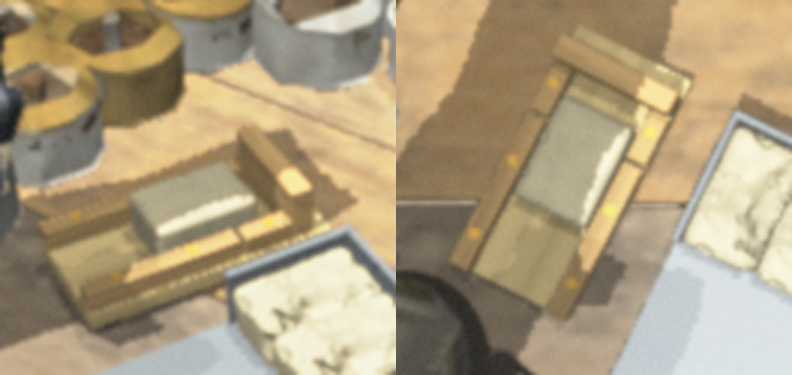

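The bar lies flat in the channel, about 12 mm short of the stop (right pane, (575,160)). Now I'll shut the fingers, go in behind it and push.

Call:
move_arm(
  targets=[
    [[-35, -0.5, 10], [0, 0, 0], 1],
    [[-48, -0.5, 30], [0, 0, 0], 1],
    [[-48, -0.5, 55], [0, 0, 0], 1],
    [[-48, -0.5, 64], [0, 0, 0], 1],
    [[-48, -0.5, 67], [0, 0, 0], 1],
  ],
)

```text
clock: 24.08
tcp_pos: [0.5227, -0.1535, 0.0244]
orientation: [-0.0, 0.228, 0.974, 0.0]
wrist_force: [0.1, 0.3, 0.4]
finger_gap: 0.0002
grip_force: 0.0
```

Call:
move_arm(
  targets=[
    [[-2, 0, 0], [0, 0, 0], 1],
    [[-5, 0, 0], [0, 0, 0], 1],
    [[-8, 0, 0], [0, 0, 0], 1],
    [[-11, 0, 0], [0, 0, 0], 1],
    [[-14, 0, 0], [0, 0, 0], 1],
  ],
)

```text
clock: 24.7
tcp_pos: [0.5352, -0.1597, 0.0248]
orientation: [0.0, 0.228, 0.974, 0.0]
wrist_force: [-0.3, -0.2, -0.1]
finger_gap: -0.0
grip_force: 0.0
```

```bash
python3 rel.py 0.5461 -0.1653 0.025 63.6
```

```text
clock 24.70 tcp [ 0.5352 -0.1597  0.0248] q [-0.43  0.43 -0.32  0.82  0.    0.03] F [-0.3 -0.2 -0.1] gap -0.0000 grip 0.0
toolx [-0.896  0.445 -0.   ] tooly ang 63.60 tilt -1.0000
shift mm [-12.3  -0.2  -0.2] turn z(10deg) -0.000
```

Call:
move_arm(
  targets=[
    [[-2, 0, 0], [0, 0, 0], 1],
    [[-4, 0, 0], [0, 0, 0], 1],
    [[-6, 0, 0], [0, 0, 0], 1],
    [[-8, 0, 0], [0, 0, 0], 1],
    [[-10, 0, 0], [0, 0, 0], 1],
  ],
)

```text
clock: 25.32
tcp_pos: [0.5439, -0.164, 0.0246]
orientation: [-0.0, 0.228, 0.974, 0.0]
wrist_force: [0.0, 0.7, 0.3]
finger_gap: -0.0
grip_force: 0.3
```

Call:
move_arm(
  targets=[
    [[-1, 0, 0], [0, 0, 0], 1],
    [[-2, 0, 0], [0, 0, 0], 1],
    [[-3, 0, 0], [0, 0, 0], 1],
    [[-4, 0, 0], [0, 0, 0], 1],
  ],
)

```text
clock: 25.82
tcp_pos: [0.5475, -0.1658, 0.0246]
orientation: [-0.0, 0.228, 0.974, 0.0]
wrist_force: [-0.8, 0.0, -0.4]
finger_gap: -0.0
grip_force: 0.2
```

Call:
move_arm(
  targets=[
    [[-0.5, 0, 0], [0, 0, 0], 1],
    [[-1, 0, 0], [0, 0, 0], 1],
    [[-1.5, 0, 0], [0, 0, 0], 1],
    [[-1.5, 0, 0], [0, 0, 0], 1],
  ],
)

```text
clock: 26.32
tcp_pos: [0.5489, -0.1665, 0.0247]
orientation: [0.0, 0.228, 0.974, 0.0]
wrist_force: [0.3, 0.6, 0.1]
finger_gap: -0.0001
grip_force: 0.1
```

Call:
move_arm(
  targets=[
    [[-0.7, 0, 0], [0, 0, 0], 1],
    [[-1.4, 0, 0], [0, 0, 0], 1],
    [[-2, 0, 0], [0, 0, 0], 1],
    [[-2, 0, 0], [0, 0, 0], 1],
  ],
)

```text
clock: 26.82
tcp_pos: [0.5507, -0.1674, 0.0247]
orientation: [0.0, 0.228, 0.974, 0.0]
wrist_force: [0.3, 0.2, 0.6]
finger_gap: 0.0001
grip_force: 0.2
```

Call:
move_arm(
  targets=[
    [[-0.5, 0, 0], [0, 0, 0], 1],
    [[-1, 0, 0], [0, 0, 0], 1],
    [[-1, 0, 0], [0, 0, 0], 1],
  ],
)

```text
clock: 27.2
tcp_pos: [0.5511, -0.1675, 0.0247]
orientation: [-0.0, 0.228, 0.974, 0.0]
wrist_force: [-2.2, 1.4, 2.0]
finger_gap: 0.0003
grip_force: 1.4
```

Call:
move_arm(
  targets=[
    [[-0.5, 0, 0], [0, 0, 0], 1],
    [[-1, 0, 0], [0, 0, 0], 1],
    [[-1, 0, 0], [0, 0, 0], 1],
  ],
)

```text
clock: 27.58
tcp_pos: [0.5511, -0.1675, 0.0247]
orientation: [-0.001, 0.228, 0.974, 0.0]
wrist_force: [-6.4, 2.2, 6.2]
finger_gap: -0.0001
grip_force: 3.1
```

Call:
move_arm(
  targets=[
    [[-0.5, 0, 0], [0, 0, 0], 1],
    [[-0.5, 0, 0], [0, 0, 0], 1],
    [[-0.5, 0, 0], [0, 0, 0], 1],
    [[-0.5, 0, 0], [0, 0, 0], 1],
    [[-0.5, 0, 0], [0, 0, 0], 1],
  ],
)

```text
clock: 28.2
tcp_pos: [0.5511, -0.1676, 0.0246]
orientation: [-0.002, 0.228, 0.974, 0.0]
wrist_force: [-6.2, 2.6, 6.6]
finger_gap: 0.0002
grip_force: 3.7
```

Call:
move_arm(
  targets=[
    [[0, 0, 0], [0, 0, 0], 1],
    [[0, 0, 0], [0, 0, 0], 1],
    [[0, 0, 0], [0, 0, 0], 1],
    [[0, 0, 0], [0, 0, 0], 1],
  ],
)

```text
clock: 28.7
tcp_pos: [0.5511, -0.1676, 0.0246]
orientation: [-0.002, 0.228, 0.974, 0.0]
wrist_force: [-7.2, 3.1, 7.2]
finger_gap: -0.0002
grip_force: 3.7
```

Call:
move_arm(
  targets=[
    [[2, 0, 0], [0, 0, 0], 1],
    [[10, 0, 0], [0, 0, 0], 1],
    [[20, 0, -15], [0, 0, 0], 1],
    [[40, 0, -55], [0, 0, 0], 1],
    [[85, 0, -100], [0, 0, 0], 1],
  ],
)

```text
clock: 29.32
tcp_pos: [0.4777, -0.1313, 0.1256]
orientation: [0.001, 0.229, 0.974, -0.0]
wrist_force: [1.1, -0.9, 0.6]
finger_gap: 0.0
grip_force: 0.0
```

Call:
move_arm(
  targets=[
    [[40, 0, -30], [0, 0, 0], 1],
    [[60, 0, -40], [0, 0, 0], 1],
    [[60, 0, -40], [0, 0, 0], 1],
  ],
)

```text
clock: 29.7
tcp_pos: [0.4233, -0.1039, 0.1658]
orientation: [0.002, 0.228, 0.974, -0.0]
wrist_force: [0.1, 0.2, 0.8]
finger_gap: -0.0001
grip_force: 0.0
```

```bash
python3 rel.py; python3 - <<'E'
from icp import *
P={n:env.read_camera(n) for n in('top','scene')}
p=P['scene'];q=P['top']
a=cv2.resize(p['pixels'][165:330,200:332],None,fx=3,fy=3,interpolation=cv2.INTER_CUBIC);b=cv2.resize(q['pixels'][190:355,190:322],None,fx=3,fy=3,interpolation=cv2.INTER_CUBIC)
cv2.imwrite('pics/d5.png',np.hstack([a,b])[:,:,::-1])
for x in(p,q): print([(d['centre'],d['confidence']) for d in env.landmark_of('bar',x)],[d['centre'] for d in env.landmark_of('block_a',x)])
E
```

```text
clock 29.70 tcp [ 0.4233 -0.1039  0.1658] q [-0.43  0.08 -0.41  1.08  0.    0.04] F [0.1 0.2 0.8] gap -0.0001 grip 0.0
toolx [-0.896  0.444 -0.004] tooly ang 63.62 tilt -1.0000
[([0.5891, -0.1866, 0.0218], 0.78), ([0.5434, -0.313, 0.0074], 0.69), ([0.7182, -0.3149, -0.0009], 0.62)] [[0.5588, -0.2733, 0.0045], [0.4968, -0.3903, 0.0099], [0.5427, -0.3141, 0.0077]]
[([0.723, -0.3101, 0.0028], 0.98), ([0.5921, -0.1845, 0.0174], 0.63)] [[0.5567, -0.2686, 0.0053], [0.5027, -0.3934, 0.0047], [0.5351, -0.3165, 0.0112]]
```

View pics/d5.png

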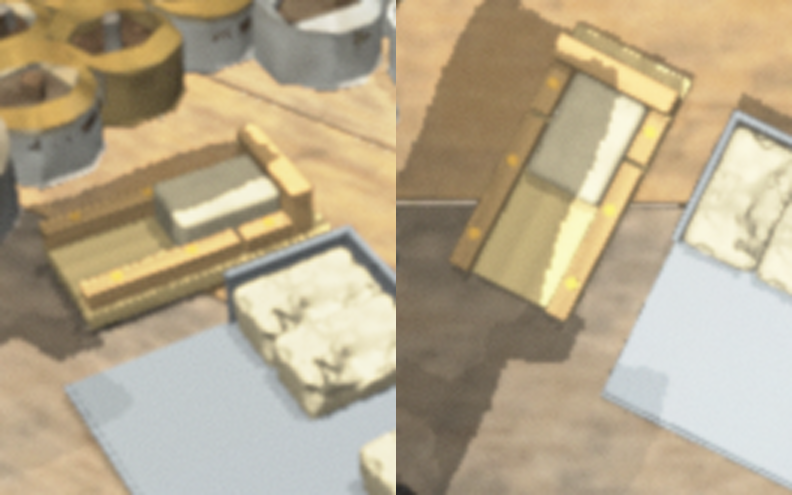

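The bar is up against the stop (right pane, (590,135)), flat in the channel, and the blocks haven't moved.

```bash
python3 -c "
from workcell import env
print(env.hand_in())"
```

```text
the job is handed in; nothing more can be done
None
```

I slid the bar out of the row, laid it in the cutter channel and pushed it against the end stop at about 7 to 8 N for over a second; the blocks stayed in place, and the job was handed in at about 30 s.

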